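# Press the stopper into an ink bottle with the crank press

### The job

An ink bottle stands in the bench press with its stopper only started. Pick up the loose crank, fit it gently on the square shaft on top of the press until it is fully down on the collar, and with it wind the shaft clockwise (about two full circles) until the stopper is fully home; stop when it comes up against its stop and do not force it. Leave the crank on the shaft, and leave the other bottles and the beaker standing where they are.

Things in the scene. Friction and masses are not known exactly. Their poses are not given: they have to be found in the camera images.
- crank: Loose steel crank, 0.24 to 0.38 kg, standing on the table, socket mouth down; balances near its hub. Origin: centre of the mouth; z up, x along the arm to the handle. Arm 16 mm wide, 28 to 38 mm high, to x = 76 mm; round counterweight at x = -45 mm, radius 14, 26 to 46 mm high. Square socket in the underside: 15.7 mm wide, 20 mm deep, sides parallel to x and y.
- crank_hub (a point): Point to grip on the crank's hub, to carry it: on the hub's axis, 40 mm above the mouth. The hub is an upright square bar, 24 x 24 mm, 52 mm tall, best gripped across the crank's y; round its foot is a 34 mm square flange, 7 mm tall.
- crank_handle (a point): Point to grip on the crank's upright handle: x = 65 mm, 75 mm above the mouth. The handle is a black round sleeve, 20 mm diameter, from 46 to 96 mm height, that spins freely on its pin, so it can be held fast while the crank turns.
- press: Bench press fixed to the table. Origin: centre of its base's underside, z up. Base 130 (x) x 150 (y) x 14 mm; columns of 9 mm radius at y = +-58 mm; crosshead 44 x 150 mm, 130 to 156 mm high, with the shaft upright on top. The shaft is wound clockwise seen from above (friction 0.12 N m); one turn lowers the ram 16 mm. At its stop it bears no more than about 12 N on the handle.
- shaft_top (a point): Centre of the shaft's top, on its axis; fixed, 181 mm above the press's underside. From the top: a round nose 12 mm in diameter, 5 mm long; a 14 mm square, 14 mm long (its top 1.5 mm is 13.4 mm square); a collar. How the square is turned is not measured and differs each time, by any angle. Its end takes light pressing only, under 15 N.
- collar (a point): Centre of the collar's top (radius 20 mm), 162 mm above the press's underside: the mouth of the crank rests here when fully on. Not lined up, the mouth rests on the square's end, about 14 mm above this point; turned to within about 5 degrees of the square (every 90 degrees), it slides on. From the start to the hard stop are 1.95 to 2.2 turns; the stopper is home about 0.2 turn before the stop.
- ram_face (a point): Centre of the underside of the steel ram disc below the crosshead; goes down as the shaft is wound. Beneath it a sprung black rubber pad, 8 mm thick, 4 N/mm.
- ink: Loose glass ink bottle in the press under the ram, 36 mm diameter, 60 mm tall to its rim. Origin: centre of its underside.
- stopper_top (a point): Centre of the top of the bottle's black stopper (22 mm diameter, head 8 mm thick), 8 mm above its home position at the start.
- stopper (a joint): How far the stopper is pressed in, m: 0 at the start, 0.008 home with its head on the rim. It takes 8 N.
- dark0: Loose closed ink bottle, 34 mm diameter, 62 mm tall, between the press and the crank. Origin: centre of its underside.
- dark1: The same, in clear glass.
- dark2: The same, black, farther away.
- beaker: Loose glass beaker, 60 mm diameter, 70 mm tall. Origin: centre of its underside.
Not all that is in view belongs to the job. Leave any pink look-alike of the ink alone.

How it is judged:
By the outcome, as a careful person would: the job done as asked, in the order asked, and still so for the second after the job is handed in, with the robot touching nothing.
It also fails if it takes over 72 s, if anything falls off the work surface, if the arm or the gripper's body presses on something with over 40 N, if the wrist force passes 120 N, or if a joint passes its speed limit or range.

### The arm

A 6-joint arm with a two-finger parallel gripper is mounted at the origin on the work surface. World frame = base frame: x ahead of the robot, y to its left, z up, the work surface at z = 0. Lengths are in m, angles in rad, forces in N, time in s.
With the tool pointing down it reaches from about 0.3 to 0.875 m from the base axis. Payload 6.4 kg.
Tool frame: the origin (TCP) lies on the centre line of the jaws, within the pads' length; the fingertips stand 17 mm ahead of it and the grasp point (between the pads) lies 2 mm behind it; z points along the fingers, x is the direction in which the jaws open and shut, and the axes are right-handed (so a half turn about z gives the same grasp; the last joint's range is limited). The gripper opens to 85 mm and grips with 20 to 120 N. Pads are 22 mm wide; open, the fingers measure 114 mm over their backs; the gripper's body (76 mm by 85 mm) begins 54 mm behind the grasp point. The pads swing forward as they close: fully open they stand 13 mm farther back than shut.
Start: joints at [-1.549, 0.181, 1.607, -0, 1.354, -0.206], TCP at [0.13, -0.56, 0.248] pointing down, gripper open.
Joint ranges: [-2.99, 2.99], [-0.89, 2.07], [0.3, 2.58], [-1.14, 4.28], [0, 2.63], [-3.12, 3.12]. Speed limits (rad/s): [2.57, 2.57, 3.01, 3.14, 3.14, 3.14].

### API

Orientations are given as [roll, pitch, yaw] about the fixed x, y, z axes, in that order (R = Rz(yaw) Ry(pitch) Rx(roll)).
In Python, from station import arm gives the robot as it stands. The module is installed in compiled form; this text tells all that it offers.
- The arm moves only by the tool jog_arm, never from a script. Its argument "increments" is a list of rows, each a list of 5 numbers: the shift along the world's x, y, z in m, then the turn about the world's z in degrees, then the finger opening in m, from 0 to 0.0854. A call has 1 to 5 rows; each row is the pose to reach, as a shift and turn from the pose commanded when the call began; what a row does not reach only later rows make up. A row lasts 1/8 s, in which the tool goes at most 62.5 mm and 10.7 degrees, less where a joint would pass 70% of its speed; a pose out of reach is approached as far as the arm can. A call with a gripper value outside its range is refused whole. The fingers move at their own pace and stop on an object; "grip_force" is the grip in N (left out, the last holds). Time passes only in rows, so rows that repeat a pose let the fingers close. It gives the time, the measured TCP pose, the force and the opening at its end, in the units of the state.
- arm.read_state(): the state, without advancing time (a new reading comes with each control period).
- arm.get_image(name): name is "scene" or "top"; returns the picture (420x560x3 uint8, red, green, blue); there is no depth.
- arm.calibration(name): a dict with "fov_y" (degrees; the focal length in pixels is half the picture's height over the tangent of half this angle, whatever the lens; pixels are square), "cx", "cy" (the principal point, pixels), "dist_coeffs" ([k1, k2, p1, p2, k3] as OpenCV has them; the pictures are not rectified), "position" and "rotation" of the camera in the world. Camera axes: x right, y down, z forward; pixel columns grow to the right and rows downward; lengths in m; the calibration is good to about 2 mm. A picture is of the moment at which its call begins. calibration takes no time and is no camera call.
- arm.job_done(): hands the job in, once; it reports no verdict.
The state is a dict: "clock": time; "joints": joint angles; "qd": joint speeds; "joint_efforts": joint torques, N m; "ee_pos": TCP position; "tool_rot": TCP orientation; "wrist_force": force on the tool from outside, world axes, zero at the start; "ft_torque": the same for the moment, N m; "gripper_width": finger opening in m.
Only numpy, scipy, OpenCV 4.12 (cv2) and the standard library are available. Lean on these libraries where they do the work, as an engineer would, in place of code of your own. Each camera call takes 0.05 s, during which the arm holds its last target. There are 200 camera calls.

## Working session

There is one attempt and no reset: what is moved stays moved. The work goes in short steps, Python scripts to look and compute and a tool call to move; the robot and the scene stay as the last step left them, time stands still between calls to the robot, and variables do not carry over. Pictures are saved under pics/ and viewed, about 8 in all and at most 12, crops included, and the job is handed in when it is done.

Besides the shell and the picture viewer there is one more tool, called after "Call:" as a command line: name --pt "numbers of a row" for each row, then --argument value for the rest. jog_arm: Moves the arm, as the interface text tells. Its arguments: {"type":"object","properties":{"increments":{"type":"array","items":{"type":"array","items":{"type":"number"}}},"grip_force":{"type":"number"}},"required":["increments"]}

```bash
mkdir -p pics
cat > h.py <<'E'
import numpy as np, cv2
from station import arm
def cal(n):
    c=arm.calibration(n); f=210/np.tan(np.radians(c["fov_y"])/2)
    K=np.array([[f,0,c["cx"]],[0,f,c["cy"]],[0,0,1]]); return K,np.array(c["dist_coeffs"],float),np.array(c["position"]),np.array(c["rotation"])
def ray(n,p):
    K,d,o,R=cal(n); q=cv2.undistortPoints(np.array([[p]],float),K,d)[0,0]
    return o,R@np.array([q[0],q[1],1])
def atz(n,p,z):
    o,v=ray(n,p); return o+v*(z-o[2])/v[2]
def proj(n,P):
    K,d,o,R=cal(n); Q=(np.atleast_2d(P)-o)@R
    return cv2.projectPoints(Q,np.zeros(3),np.zeros(3),K,d)[0][:,0]
def tri(p1,p2):
    o1,v1=ray("scene",p1);o2,v2=ray("top",p2);v1=v1/np.linalg.norm(v1);v2=v2/np.linalg.norm(v2)
    s=np.linalg.lstsq(np.c_[v1,-v2],o2-o1,rcond=None)[0];a=o1+s[0]*v1;b=o2+s[1]*v2
    return (a+b)/2,np.linalg.norm(a-b)
def save(n,f,box=None,s=1):
    im=arm.get_image(n)[:,:,::-1]
    if box: x0,y0,x1,y1=box; im=im[y0:y1,x0:x1]
    cv2.imwrite("pics/"+f,cv2.resize(im,None,fx=s,fy=s,interpolation=cv2.INTER_CUBIC))
E
python3 -c "
from h import *
a=arm.get_image('scene')[:,:,::-1];cv2.imwrite('pics/s0.png',a)
b=arm.get_image('top')[:,:,::-1];cv2.imwrite('pics/t0.png',b)
for n in('scene','top'):print(cal(n))
print(arm.read_state())"
```

```text
(array([[448.66453407,   0.        , 276.86230656],
       [  0.        , 448.66453407, 208.15190424],
       [  0.        ,   0.        ,   1.        ]]), array([-0.13064767,  0.        ,  0.        ,  0.        ,  0.        ]), array([0.97022385, 0.06566863, 0.75094013]), array([-2.52646383e+00,  5.30553078e-04,  1.73198820e+00]))
(array([[546.20397187,   0.        , 275.91482312],
       [  0.        , 546.20397187, 209.64160441],
       [  0.        ,   0.        ,   1.        ]]), array([-0.11905654,  0.        ,  0.        ,  0.        ,  0.        ]), array([0.44491225, 0.00443436, 1.00191162]), array([-3.00887097,  0.0059191 , -1.58619702]))
{'clock': 0.1, 'joints': array([-1.54932087e+00,  1.81510578e-01,  1.60787600e+00,  1.10501328e-05,
        1.35375381e+00, -2.06296891e-01]), 'qd': array([-0.00094566, -0.00314547, -0.00152259,  0.00072889,  0.00020412,
       -0.00024111]), 'joint_efforts': array([ 3.38585887e-04, -4.45873976e+01, -3.52238452e+01, -3.56224336e-04,
        4.18747179e-03,  2.60683362e-05]), 'ee_pos': array([ 0.1298519 , -0.55969133,  0.24746502]), 'tool_rot': array([-3.14126506e+00,  1.51270360e-03, -1.34302612e+00]), 'wrist_force': array([-0.03315787, -0.16460816, -0.3694206 ]), 'ft_torque': array([-0.03753113, -0.02991766, -0.0175545 ]), 'gripper_width': 0.0858148136470731}
```

View pics/s0.png

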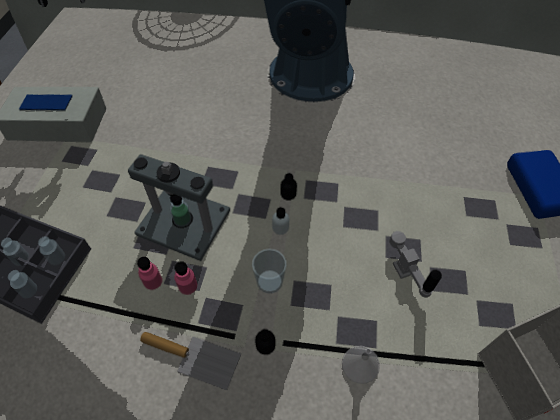

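View pics/t0.png

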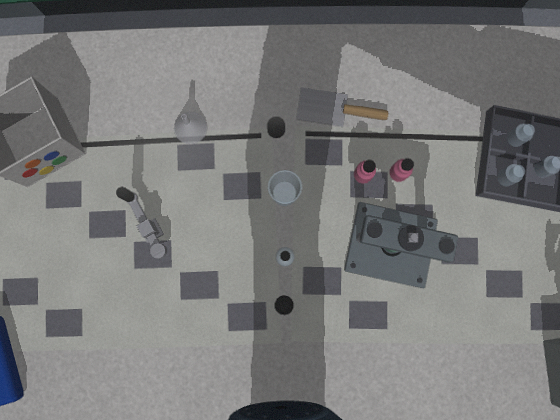

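The scene picture shows the crank: counterweight (398,240), hub (408,258), handle (431,280). It also shows the press with its shaft at (168,170) and the ink at (179,210). The pink look-alikes are at (149,272) and (184,277). In the top picture the crank's handle is at (125,194), its counterweight at (157,251), and the shaft at (411,237).

Nothing else resembles the crank: the spatula at scene (165,345) and the funnel (360,365) are different objects. I'll check both targets in close crops.

Run:
```python
s=open('h.py').read()
s=s.replace('np.array(c["rotation"])','Rotation.from_euler("xyz",c["rotation"]).as_matrix()').replace('import numpy','from scipy.spatial.transform import Rotation\nimport numpy',1)
open('h.py','w').write(s)
from h import *
b=cv2.imread('pics/t0.png');a=cv2.imread('pics/s0.png')
r=lambda i,x,y,w,h,k:cv2.convertScaleAbs(cv2.resize(i[y:y+h,x:x+w],(w*k,h*k),interpolation=cv2.INTER_CUBIC),alpha=1.5)
out=np.vstack([np.hstack([r(b,110,180,65,85,5)[:300*2],r(b,380,205,65,85,5)[:600]]) ])
cv2.imwrite('pics/c0.png',out)   # left crank (110,180), right shaft (380,205), x5
out=np.hstack([r(a,380,225,65,75,6),r(a,135,140,65,75,6)])
cv2.imwrite('pics/c1.png',out)   # scene x6
for n in('scene','top'):print(cal(n)[3])
print(proj('scene',[0,0,0]),proj('top',[.45,0,0]))
```

```text
[[-1.60494716e-01  8.06161135e-01 -5.69513538e-01]
 [ 9.87036557e-01  1.30773717e-01 -9.30433780e-02]
 [-5.30553053e-04 -5.77063653e-01 -8.16699002e-01]]
[[-0.01539981 -0.99107579  0.13240704]
 [-0.9998639   0.01604783  0.00382839]
 [-0.00591907 -0.13233006 -0.99118803]]
[[311.36140683  73.09663329]] [[281.55720859 279.56644696]]
```

View pics/c0.png

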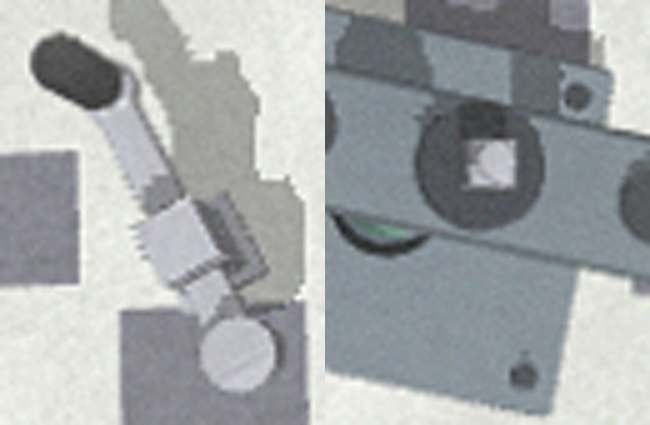

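View pics/c1.png

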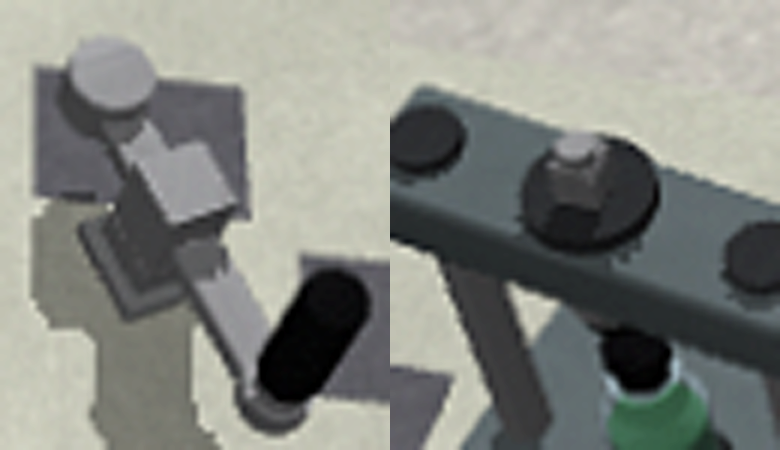

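The crops confirm the crank: steel, square hub, black handle, round counterweight. The shaft's square looks nearly parallel to the top picture's axes, centred near (413,237.5). Now I'll turn these into positions.

Run:
```python
from h import *
np.set_printoptions(precision=4,suppress=True)
H=tri((411,255.3),(146.2,228.2));C=tri((398.8,237.2),(157.6,251));D=tri((436.2,275),(121.6,192));S=tri((166.3,164.7),(413.2,237.6))
for n,x in zip(("hub52","cw46","hand96","shaft181"),(H,C,D,S)):print(n,x)
h=atz('top',(146.2,228.2),.052);c=atz('top',(157.6,251),.046);d=atz('top',(121.6,192),.096)
hs=atz('scene',(411,255.3),.052);cs=atz('scene',(398.8,237.2),.046);ds=atz('scene',(436.2,275),.096)
for t in((h,c,d),(hs,cs,ds)):
  v=t[2]-t[1];print(t, 'len',np.linalg.norm(v[:2]),'yaw',np.degrees(np.arctan2(v[1],v[0])),'hub from cw', t[1][:2]+v[:2]/np.linalg.norm(v[:2])*.045)
b=cv2.imread('pics/t0.png').astype(float)
# rotation of the square
g=cv2.cvtColor(b.astype(np.uint8),6)[227:249,403:424];print(g)
big=cv2.resize(g,None,fx=8,fy=8,interpolation=cv2.INTER_CUBIC)
m=(big>115).astype(np.uint8);n,l,st,ce=cv2.connectedComponentsWithStats(m)
k=1+np.argmax(st[1:,4]);pts=np.argwhere(l==k)[:,::-1].astype(np.float32)
(cx,cy),wh,a=cv2.minAreaRect(pts);print((cx+.5)/8+402.5,(cy+.5)/8+226.5,np.array(wh)/8,a)
print('sq at176',atz('top',((cx)/8+402.5,(cy)/8+226.5),.176), atz('scene',(166.3,164.7),.181))
# wrist handling: press features
for p in((374,229.5),(447,245)):print('bolt',atz('top',p,.156))
for p in((365,202),(346,270),(424,287)):print('basecorner',atz('top',p,.014))
for n,p,z in(('dark0',(284,305),.062),('dark1',(285,257),.062),('dark2',(276,127),.062),('beak',(284,187),.05),('r1',(366,167),.062),('r2',(403,166),.062)):print(n,atz('top',p,z))
```

```text
hub52 (array([0.5432, 0.2404, 0.0459]), np.float64(0.003617765028829697))
cw46 (array([0.5029, 0.2202, 0.0387]), np.float64(0.0018800689113123938))
hand96 (array([0.6015, 0.2725, 0.0903]), np.float64(0.0019440895344966897))
shaft181 (array([ 0.5089, -0.2011,  0.1745]), np.float64(0.0006340857269401426))
(array([0.5425, 0.2371, 0.052 ]), array([0.5025, 0.2176, 0.046 ]), array([0.6004, 0.2698, 0.096 ])) len 0.11096745279375908 yaw 28.048578154232 hub from cw [0.5422 0.2388]
(array([0.5467, 0.2407, 0.052 ]), array([0.5076, 0.2196, 0.046 ]), array([0.6045, 0.2717, 0.096 ])) len 0.11007690438644926 yaw 28.265062800603108 hub from cw [0.5472 0.2409]
[[ 67  61  59  51  46  45  47  43  44  48  46  45  47  57  59  65  65  68
   64  58  55]
 [ 52  52  60  53  43  41  40  43  43  50  42  43  42  52  56  54  59  66
   82  76  76]
 [ 61  56  57  54  46  48  46  46  44  44  46  41  38  51  58  58  58  62
   98  98  93]
 [ 58  57  59  52  42  45  46  44  42  42  46  50  45  55  58  59  60  59
   63  91  95]
 [ 54  60  57  54  42  43  46  47  45  47  46  43  44  52  56  55  55  60
   55  65  91]
 [ 
[... 1297 characters left out ...]
 56  58  60  59  60
   78  94  94]
 [ 50  58  57  53  57  53  56  58  56  55  56  59  55  56  56  60  59  76
   91  96  94]
 [ 64  59  55  51  59  61  62  57  61  59  57  56  57  54  62  61  75  92
   97  95  95]]
413.1449508666992 237.2259979248047 [8.3084 8.4707] 2.8624050617218018
sq at176 [ 0.5095 -0.2009  0.176 ] [ 0.5141 -0.1978  0.181 ]
bolt [ 0.5242 -0.1448  0.156 ]
bolt [ 0.4977 -0.2593  0.156 ]
basecorner [ 0.5884 -0.1552  0.014 ]
basecorner [ 0.4651 -0.1164  0.014 ]
basecorner [ 0.4314 -0.2573  0.014 ]
dark0 [ 0.4065 -0.0032  0.062 ]
dark1 [ 0.4882 -0.0063  0.062 ]
dark2 [0.7186 0.0056 0.062 ]
beak [ 0.6122 -0.0068  0.05  ]
r1 [ 0.6436 -0.1516  0.062 ]
r2 [ 0.6446 -0.2175  0.062 ]
```

Triangulated heights come out about 6 mm low everywhere, which is a constant calibration offset. I'll use the known heights instead: hub at about (0.545, 0.239) with yaw 28°, shaft at about (0.511, -0.200), square at about 0° mod 90. The first move goes high, to above the crank.

Call:
jog_arm --pt "0.06 0.06 0.01 5 0.085" --pt "0.09 0.115 0.01 10 0.085" --pt "0.12 0.17 0.01 15 0.085" --pt "0.14 0.22 0.01 15 0.085" --pt "0.16 0.27 0.01 15 0.085" --grip_force 30

```text
clock: 0.72
ee_pos: [0.2885, -0.2927, 0.258]
tool_rot: [-3.141, 0.0, -1.082]
wrist_force: [1.6, -0.6, 1.0]
gripper_width: 0.0852
```

Call:
jog_arm --pt "0.03 0.055 0 0 0.085" --pt "0.06 0.11 0 0 0.085" --pt "0.09 0.165 0 0 0.085" --pt "0.115 0.22 0 0 0.085" --pt "0.14 0.275 0 0 0.085"

```text
clock: 1.35
ee_pos: [0.4284, -0.0176, 0.2583]
tool_rot: [-3.141, -0.0, -1.081]
wrist_force: [1.6, -0.8, 0.5]
gripper_width: 0.0853
```

Call:
jog_arm --pt "0.025 0.055 0 0 0.085" --pt "0.05 0.11 0 0 0.085" --pt "0.08 0.165 0 0 0.085" --pt "0.115 0.22 0 0 0.085" --pt "0.115 0.254 0 0 0.085"

```text
clock: 1.98
ee_pos: [0.544, 0.2366, 0.2572]
tool_rot: [3.141, 0.0, -1.08]
wrist_force: [-0.2, -1.2, 0.3]
gripper_width: 0.0851
```

Run:
```python
from h import *
a=arm.get_image('scene')[:,:,::-1];b=arm.get_image('top')[:,:,::-1]
cv2.imwrite('pics/c2.png',np.hstack([cv2.resize(a[180:320,350:480],None,fx=3,fy=3),cv2.resize(b[120:260,75:205],None,fx=3,fy=3)]))
s=arm.read_state();print(s['ee_pos'],s['tool_rot'],s['wrist_force'],s['clock'])
for n in('scene','top'):print(proj(n,s['ee_pos']+[0,0,.017]),proj(n,s['ee_pos']))
for p in((409,233),(417,233)):pass
c=atz('top',(413,237.5),.174);x=atz('top',(418,237.5),.174)-c;y=atz('top',(413,242.5),.174)-c
print('sq yaw from row edges',np.degrees(np.arctan2(x[0],-x[1])),'col edges',np.degrees(np.arctan2(-y[1],-y[0])))
```

```text
[0.54244647 0.23764694 0.25719741] [ 3.14042921e+00  1.46953403e-03 -1.07716291e+00] [-0.49448726 -0.86443364 -0.73287553] 2.075
[[446.88763893 174.4853834 ]] [[443.3482093  182.03064844]]
[[106.74210405 212.12161265]] [[110.51762102 213.68313013]]
sq yaw from row edges -1.0931005545833163 col edges -2.5999132059282597
```

View pics/c2.png

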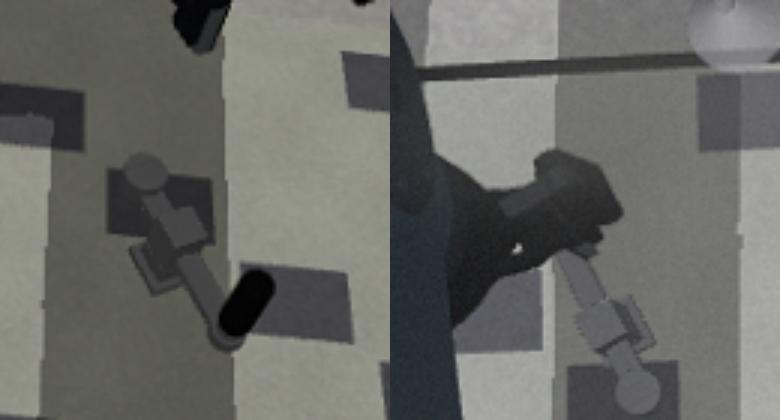

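The gripper is above the crank with the jaws lined up across its arm. In the crop, the crank's hub top is at (182,228) on the scene side and (608,325) on the top side. Next I descend and grip.

Call:
jog_arm --pt "0.0025 0.001 -0.06 0 0.085" --pt "0.0025 0.001 -0.12 0 0.085" --pt "0.0025 0.001 -0.16 0 0.085" --pt "0.0025 0.001 -0.19 0 0.085" --pt "0.0025 0.001 -0.21 0 0.085"

```text
clock: 2.7
ee_pos: [0.5445, 0.2343, 0.0464]
tool_rot: [3.139, 0.0, -1.082]
wrist_force: [0.0, -0.5, -0.0]
gripper_width: 0.085
```

Call:
jog_arm --pt "0 0 -0.01 0 0.085" --pt "0 0 -0.01 0 0.06" --pt "0 0 -0.01 0 0.04" --pt "0 0 -0.01 0 0.02" --pt "0 0 -0.01 0 0.01" --grip_force 40

```text
clock: 3.32
ee_pos: [0.5462, 0.2359, 0.0395]
tool_rot: [-3.14, -0.0, -1.081]
wrist_force: [-1.0, 1.3, 4.2]
gripper_width: 0.0229
```

Call:
jog_arm --pt "0 0 0 0 0.01" --pt "0 0 0 0 0.01" --pt "0 0 0 0 0.01" --grip_force 60

```text
clock: 3.7
ee_pos: [0.5463, 0.2358, 0.0396]
tool_rot: [-3.14, -0.0, -1.081]
wrist_force: [-1.7, 2.4, 6.4]
gripper_width: 0.0232
```

Gripped at a 23 mm opening. I lift straight up, then carry it high while turning -30° towards the square.

Call:
jog_arm --pt "0 0 0.03 0 0.01" --pt "0 0 0.07 0 0.01" --pt "0 0 0.12 0 0.01" --pt "0 0 0.17 0 0.01" --pt "0 0 0.22 0 0.01"

```text
clock: 4.32
ee_pos: [0.5448, 0.235, 0.2591]
tool_rot: [3.14, 0.0, -1.081]
wrist_force: [0.6, 0.4, -3.8]
gripper_width: 0.023
```

Call:
jog_arm --pt "-0.003 -0.03 0 -6 0.01" --pt "-0.007 -0.075 0 -12 0.01" --pt "-0.01 -0.12 0 -18 0.01" --pt "-0.014 -0.17 0 -24 0.01" --pt "-0.018 -0.22 0 -30 0.01"

```text
clock: 4.95
ee_pos: [0.5266, 0.0138, 0.2576]
tool_rot: [3.141, -0.0, -1.608]
wrist_force: [0.9, -0.8, -3.7]
gripper_width: 0.0232
```

Call:
jog_arm --pt "-0.004 -0.05 0 0 0.01" --pt "-0.008 -0.1 0 0 0.01" --pt "-0.012 -0.15 0 0 0.01" --pt "-0.015 -0.19 0 0 0.01" --pt "-0.017 -0.218 0 0 0.01"

```text
clock: 5.58
ee_pos: [0.5095, -0.2045, 0.2575]
tool_rot: [3.14, 0.0, -1.606]
wrist_force: [0.1, 0.2, -2.8]
gripper_width: 0.0226
```

Run:
```python
from h import *
a=arm.get_image('scene')[:,:,::-1];b=arm.get_image('top')[:,:,::-1]
cv2.imwrite('pics/s3.png',a);cv2.imwrite('pics/t3.png',b)
cv2.imwrite('pics/c3.png',np.hstack([cv2.resize(a[110:220,110:240],None,fx=3,fy=4,interpolation=2)[:,:] if 0 else cv2.resize(a[100:230,110:240],None,fx=3,fy=3,interpolation=2),cv2.resize(b[170:300,350:480],None,fx=3,fy=3,interpolation=2)]))
s=arm.read_state();print(s['ee_pos'],s['tool_rot'],s['wrist_force'],s['clock'],s['gripper_width'])
```

```text
[ 0.50955512 -0.20549485  0.2575079 ] [ 3.14018332e+00 -7.19040313e-04 -1.60819461e+00] [-0.40242116  1.03641612 -3.44566157] 5.675 0.023130312770180985
```

View pics/c3.png

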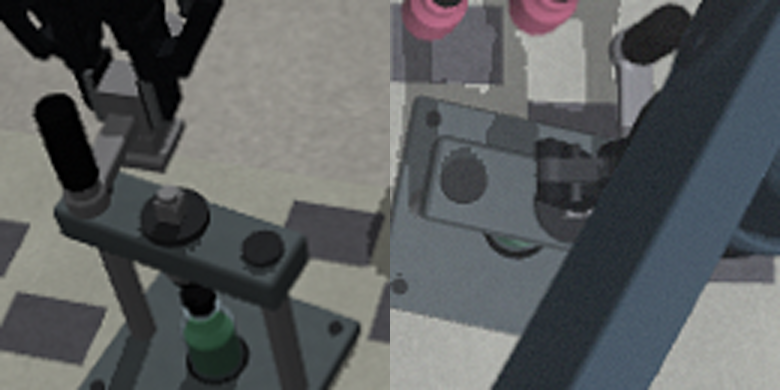

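The crank hangs level over the shaft area. In the crop, the flange's near corners are at about (128,157) and (165,168), and the shaft is at about (168,200). I'll overlay wireframes to compare the crank with the shaft directly.

```bash
cat > ov.py <<'E'
from h import *
def box(c,yaw,hw,z0,z1):
    t=np.radians(yaw);R=np.array([[np.cos(t),-np.sin(t)],[np.sin(t),np.cos(t)]])
    q=np.array([[1,1],[-1,1],[-1,-1],[1,-1]])*hw@R.T+c
    return [np.c_[q,np.full(4,z)] for z in(z0,z1)]
def circ(c,r,z):
    t=np.linspace(0,2*np.pi,40);return [np.c_[c[0]+r*np.cos(t),c[1]+r*np.sin(t),np.full(40,z)]]
def crank(c,yaw,z): # c mouth centre
    t=np.radians(yaw);u=np.array([np.cos(t),np.sin(t)])
    return box(c,yaw,.017,z,z+.007)+box(c,yaw,.012,z+.007,z+.052)+circ(c+.065*u,.010,z+.046)+circ(c+.065*u,.010,z+.096)+circ(c-.045*u,.014,z+.046)
def shaft(c,yaw,b=0):return box(c,yaw,.007,b+.162,b+.176)+circ(c,.006,b+.181)+circ(c,.02,b+.162)
def draw(img,n,polys,x0,y0,w,h,k,col):
    for P in polys:
        p=(proj(n,P)-[x0-.5,y0-.5])*k; cv2.polylines(img,[np.round(p*16).astype(np.int32)],True,col,1,cv2.LINE_AA,4)
E
python3 - <<'E'
from ov import *
out=[]
for n,f,x0,y0 in(('scene','s3',115,115),('top','t3',392,170)):
    w,h,k=66,66,6
    if n=='top': w=66
    im=cv2.imread(f'pics/{f}.png')[y0:y0+h,x0:x0+w];im=cv2.convertScaleAbs(cv2.resize(im,None,fx=k,fy=k,interpolation=cv2.INTER_CUBIC),alpha=1.6)
    draw(im,n,crank(np.array([.5096,-.2050]),-2,.2179),x0,y0,w,h,k,(0,0,255))
    draw(im,n,shaft(np.array([.511,-.2]),-2),x0,y0,w,h,k,(0,255,0))
    out.append(im)
cv2.imwrite('pics/c4.png',np.hstack(out))
E
```

```text
(no output)
```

View pics/c4.png

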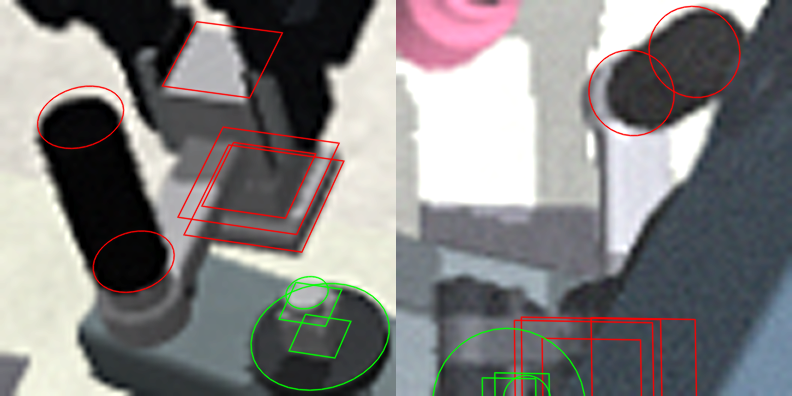

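Run:
```python
from ov import *
n,f,x0,y0,w,h,k='scene','s3',118,122,66,60,10
im=cv2.imread(f'pics/{f}.png')[y0:y0+h,x0:x0+w];im=cv2.convertScaleAbs(cv2.resize(im,None,fx=k,fy=k,interpolation=cv2.INTER_CUBIC),alpha=2.2)
draw(im,n,crank(np.array([.5096,-.2050]),-2,.2179)[:2]+crank(np.array([.5096,-.2050]),-2,.2179)[4:6],x0,y0,w,h,k,(0,0,255))
draw(im,n,shaft(np.array([.5105,-.1988]),-2),x0,y0,w,h,k,(0,255,0))
cv2.imwrite('pics/c5.png',im)
```

```text
(no output)
```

View pics/c5.png

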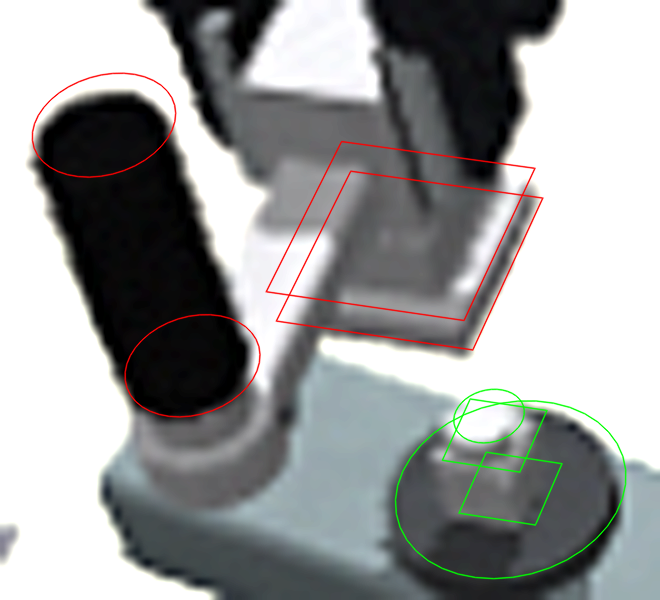

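The overlay puts both crank and shaft within about 1 mm of their models, so the shaft is at about (0.511, -0.199). I'll shift there and lower gently.

Call:
jog_arm --pt "0.0015 0.006 0 0 0.01" --pt "0.0015 0.006 -0.01 0 0.01" --pt "0.0015 0.006 -0.02 0 0.01" --pt "0.0015 0.006 -0.028 0 0.01" --pt "0.0015 0.006 -0.032 0 0.01"

```text
clock: 6.3
ee_pos: [0.5117, -0.1963, 0.2252]
tool_rot: [3.14, 0.001, -1.604]
wrist_force: [0.1, 1.4, -3.4]
gripper_width: 0.0228
```

Call:
jog_arm --pt "0 0 -0.001 0 0.01" --pt "0 0 -0.002 0 0.01" --pt "0 0 -0.003 0 0.01" --pt "0 0 -0.004 0 0.01" --pt "0 0 -0.005 0 0.01"

```text
clock: 6.92
ee_pos: [0.512, -0.1968, 0.2213]
tool_rot: [-3.141, -0.0, -1.605]
wrist_force: [-0.8, 0.1, -3.3]
gripper_width: 0.0231
```

Run:
```python
from ov import *
P=[]
for i in range(5):
    a=arm.get_image('scene');s=arm.read_state();P.append(np.r_[s['ee_pos'],np.degrees(s['tool_rot']),s['wrist_force']])
print(np.round(np.mean(P,0),4),np.round(np.std(P,0),4))
cv2.imwrite('pics/s6.png',a[:,:,::-1])
```

```text
[ 5.12000e-01 -1.96700e-01  2.21200e-01  3.59975e+01  1.10000e-03
 -9.19493e+01  4.37000e-02  2.20000e-01 -3.33980e+00] [0.000000e+00 0.000000e+00 1.000000e-04 1.763599e+02 3.900000e-03
 2.700000e-03 2.193000e-01 2.277000e-01 3.366000e-01]
```

Settled readings give (0.5120, -0.1967); the earlier hover reading was taken while the arm was still swinging. I'll correct to (0.511, -0.199) and descend further.

Call:
jog_arm --pt "-0.001 -0.0023 0 0 0.01" --pt "-0.001 -0.0023 -0.001 0 0.01" --pt "-0.001 -0.0023 -0.002 0 0.01" --pt "-0.001 -0.0023 -0.003 0 0.01" --pt "-0.001 -0.0023 -0.004 0 0.01"

```text
clock: 7.8
ee_pos: [0.511, -0.199, 0.2172]
tool_rot: [3.142, 0.0, -1.605]
wrist_force: [0.7, 0.3, -3.6]
gripper_width: 0.0232
```

```bash
cat > rd.py <<'E'
from ov import *
for i in range(3):
    a=arm.get_image('scene');s=arm.read_state()
print(s['clock'],np.round(s['ee_pos'],4),np.round(np.degrees(s['tool_rot'][2]),2),np.round(s['wrist_force'],2),np.round(s['ft_torque'],3),np.round(s['gripper_width'],4))
E
python3 rd.py
```

```text
7.95 [ 0.511  -0.199   0.2172] -91.95 [-0.43 -0.64 -3.06] [-0.061  0.018 -0.011] 0.0231
```

Call:
jog_arm --pt "0 0 -0.0007 0 0.01" --pt "0 0 -0.0014 0 0.01" --pt "0 0 -0.002 0 0.01" --pt "0 0 -0.0025 0 0.01" --pt "0 0 -0.003 0 0.01"

```text
clock: 8.57
ee_pos: [0.5109, -0.199, 0.2142]
tool_rot: [3.141, 0.0, -1.605]
wrist_force: [-1.1, -0.6, -2.7]
gripper_width: 0.023
```

```bash
python3 rd.py
```

```text
8.725 [ 0.5109 -0.199   0.2142] -91.95 [-0.46 -0.64 -4.02] [-0.036  0.169  0.004] 0.0231
```

Call:
jog_arm --pt "0 0 -0.0007 0 0.01" --pt "0 0 -0.0014 0 0.01" --pt "0 0 -0.002 0 0.01" --pt "0 0 -0.0025 0 0.01" --pt "0 0 -0.003 0 0.01"

```text
clock: 9.35
ee_pos: [0.5108, -0.199, 0.2111]
tool_rot: [3.141, 0.0, -1.605]
wrist_force: [-2.6, -0.2, -1.6]
gripper_width: 0.0228
```

```bash
python3 rd.py
```

```text
9.5 [ 0.5107 -0.199   0.2111] -91.95 [-3.58 -0.15 -2.03] [-0.129  0.728 -0.027] 0.023
```

A side force of -3 N in x shows the socket rubbing one side, so I'll ease -1 mm in x.

Call:
jog_arm --pt "-0.0005 0 0 0 0.01" --pt "-0.001 0 0 0 0.01" --pt "-0.001 0 -0.001 0 0.01" --pt "-0.001 0 -0.002 0 0.01"

```text
clock: 10.0
ee_pos: [0.5103, -0.199, 0.2094]
tool_rot: [-3.141, -0.0, -1.605]
wrist_force: [-0.3, -0.1, -2.8]
gripper_width: 0.023
```

```bash
python3 rd.py
```

```text
10.15 [ 0.5102 -0.199   0.2093] -91.95 [ 0.35  0.47 -3.74] [-0.133  0.006  0.02 ] 0.0228
```

Call:
jog_arm --pt "0 0 -0.001 0 0.01" --pt "0 0 -0.002 0 0.01" --pt "0 0 -0.003 0 0.01" --pt "0 0 -0.0035 0 0.01" --pt "0 0 -0.004 0 0.01"

```text
clock: 10.78
ee_pos: [0.51, -0.199, 0.2053]
tool_rot: [-3.142, -0.0, -1.605]
wrist_force: [0.2, -0.7, -3.0]
gripper_width: 0.023
```

```bash
python3 rd.py
```

```text
10.925 [ 0.51   -0.199   0.2052] -91.95 [ 0.68 -0.84 -3.7 ] [-0.147 -0.014  0.054] 0.0231
```

Call:
jog_arm --pt "0 0 -0.0008 0 0.01" --pt "0 0 -0.0016 0 0.01" --pt "0 0 -0.0022 0 0.01" --pt "0 0 -0.0028 0 0.01" --pt "0 0 -0.0032 0 0.01"

```text
clock: 11.55
ee_pos: [0.51, -0.199, 0.2021]
tool_rot: [-3.142, -0.0, -1.605]
wrist_force: [-0.6, -0.6, -2.5]
gripper_width: 0.0232
```

```bash
python3 rd.py
```

```text
11.7 [ 0.51  -0.199  0.202] -91.95 [ 0.3  -0.41 -2.78] [-0.089  0.026 -0.035] 0.0231
```

Call:
jog_arm --pt "0 0 -0.0004 0 0.01" --pt "0 0 -0.0008 0 0.01" --pt "0 0 -0.0012 0 0.01"

```text
clock: 12.08
ee_pos: [0.5101, -0.1991, 0.2016]
tool_rot: [-3.141, -0.0, -1.605]
wrist_force: [-3.6, 1.1, 4.9]
gripper_width: 0.0231
```

```bash
python3 rd.py
```

```text
12.225 [ 0.5101 -0.199   0.2015] -91.95 [-3.08  1.2   5.38] [0.211 0.564 0.022] 0.0232
```

It bottoms out with the TCP at z = 0.2015; 0.2016 was expected for the collar, and the force was light. I release, rise, and move over to the handle.

Call:
jog_arm --pt "0 0 0.0006 0 0.03" --pt "0 0 0.0006 0 0.05" --pt "0 0 0.0006 0 0.06" --pt "0 0 0.0006 0 0.06" --pt "0 0 0.02 0 0.06"

```text
clock: 12.85
ee_pos: [0.509, -0.1984, 0.2194]
tool_rot: [3.138, 0.002, -1.605]
wrist_force: [0.1, -0.1, 1.0]
gripper_width: 0.0598
```

Call:
jog_arm --pt "0 0 0.03 0 0.06" --pt "0 0 0.08 0 0.06" --pt "0.03 -0.001 0.1 0 0.06" --pt "0.065 -0.002 0.1 0 0.06" --pt "0.065 -0.002 0.1 0 0.06"

```text
clock: 13.48
ee_pos: [0.5762, -0.2009, 0.3204]
tool_rot: [3.141, 0.0, -1.604]
wrist_force: [-0.1, -0.8, -0.1]
gripper_width: 0.06
```

```bash
python3 rd.py
python3 - <<'E'
from ov import *
out=[]
for n,x0,y0 in(('scene',115,120),('top',372,170)):
    w,h,k=80,80,5
    im=arm.get_image(n)[y0:y0+h,x0:x0+w,::-1];im=cv2.convertScaleAbs(cv2.resize(im,None,fx=k,fy=k,interpolation=cv2.INTER_CUBIC),alpha=1.7)
    draw(im,n,crank(np.array([.5101,-.1990]),-2,.162),x0,y0,w,h,k,(0,0,255))
    out.append(im)
cv2.imwrite('pics/c6.png',np.hstack(out))
E
```

```text
13.625 [ 0.5742 -0.2008  0.3202] -91.94 [-0.13 -0.12  0.3 ] [-0.021  0.033  0.041] 0.0602
```

View pics/c6.png

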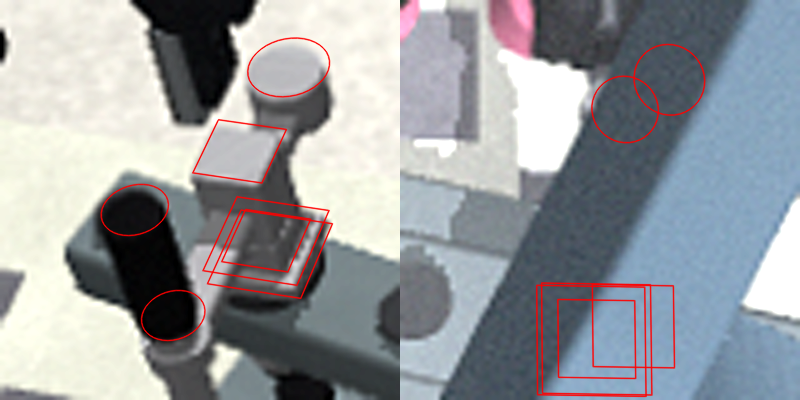

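The picture shows the crank fully down on the collar, matching the model wireframe: hub top (240,150), handle (150,260), both in the crop. Next I lower onto the handle and grip it.

Call:
jog_arm --pt "0.001 0 -0.03 0 0.06" --pt "0.001 0 -0.055 0 0.06" --pt "0.001 0 -0.072 0 0.06" --pt "0.001 0 -0.082 0 0.06" --pt "0.001 0 -0.082 0 0.03"

```text
clock: 14.35
ee_pos: [0.5757, -0.201, 0.2386]
tool_rot: [3.141, 0.0, -1.605]
wrist_force: [0.2, 0.4, 0.5]
gripper_width: 0.0427
```

Call:
jog_arm --pt "0 0 0 0 0.012" --pt "0 0 0 0 0.012" --pt "0 0 0 0 0.012" --pt "0 0 0 0 0.012" --grip_force 40

```text
clock: 14.85
ee_pos: [0.5767, -0.2013, 0.24]
tool_rot: [-3.139, -0.001, -1.605]
wrist_force: [1.3, 0.2, 4.2]
gripper_width: 0.0188
```

```bash
python3 rd.py
```

```text
15.0 [ 0.5767 -0.2013  0.2399] -91.95 [ 2.8  -0.12  4.16] [-0.007 -0.302  0.047] 0.0188
```

Handle gripped. Now I wind clockwise along a circle of 65 mm radius, holding the gripper's yaw, with a first 60° as a probe.

Call:
jog_arm --pt "-0.0019 -0.0135 0 0 0.012" --pt "-0.0065 -0.0262 0 0 0.012" --pt "-0.0137 -0.0378 0 0 0.012" --pt "-0.0232 -0.0475 0 0 0.012" --pt "-0.0344 -0.0551 0 0 0.012"

```text
clock: 15.62
ee_pos: [0.5422, -0.2571, 0.24]
tool_rot: [-3.139, -0.001, -1.605]
wrist_force: [2.4, -1.0, 5.3]
gripper_width: 0.0189
```

```bash
python3 rd.py; python3 -c "
import numpy as np
for a in range(-62,-1000,-20):
  pass
# tables relative to call start, 20 deg rows, 5 rows per call
t=-62
while t>-830:
  print(t,[[round(.065*(np.cos(np.radians(t-20*k))-np.cos(np.radians(t))),4),round(.065*(np.sin(np.radians(t-20*k))-np.sin(np.radians(t))),4)] for k in range(1,6)]);t-=100
"
```

```text
15.775 [ 0.5415 -0.2574  0.2399] -92.01 [ 0.99 -2.49  5.93] [-0.284 -0.035  0.046] 0.0189
-62 [[np.float64(-0.0215), np.float64(-0.007)], [np.float64(-0.044), np.float64(-0.0062)], [np.float64(-0.065), np.float64(0.0023)], [np.float64(-0.0817), np.float64(0.0174)], [np.float64(-0.0923), np.float64(0.0373)]]
-162 [[np.float64(-0.0031), np.float64(0.0224)], [np.float64(0.0016), np.float64(0.0444)], [np.float64(0.0135), np.float64(0.0636)], [np.float64(0.0313), np.float64(0.0775)], [np.float64(0.0528), np.float64(0.0845)]]
-262 [[np.float64(0.0226), np.float64(-0.0008)], [np.float64(0.0435), np.float64(-0.0092)], [np.float64(0.0603), np.float64(-0.0243)], [np.float64(0.0709), np.float64(-0.0443)], [np.float64(0.074), np.float64(-0.0666)]]
-362 [[np.float64(-0.0047), np.float64(-0.0221)], [np.float64(-0.0167), np.float64(-0.0412)], [np.float64(-0.0344), np.float64(-0.0551)], [np.float64(-0.0559), np.float64(-0.0621)], [np.float64(-0.0785), np.float64(-0.0613)]]
-462 [[np.float64(-0.0209), np.float64(0.0085)], [np.float64(-0.0377), np.float64(0.0236)], [np.float64(-0.0483), np.float64(0.0435)], [np.float64(-0.0514), np.float64(0.0658)], [np.float64(-0.0468), np.float64(0.0879)]]
-562 [[np.float64(0.012), np.float64(0.0191)], [np.float64(0.0298), np.float64(0.033)], [np.float64(0.0512), np.float64(0.04)], [np.float64(0.0738), np.float64(0.0392)], [np.float64(0.0947), np.float64(0.0308)]]
-662 [[np.float64(0.0168), np.float64(-0.0151)], [np.float64(0.0274), np.float64(-0.035)], [np.float64(0.0305), np.float64(-0.0574)], [np.float64(0.0258), np.float64(-0.0795)], [np.float64(0.0139), np.float64(-0.0986)]]
-762 [[np.float64(-0.0178), np.float64(-0.0139)], [np.float64(-0.0393), np.float64(-0.0209)], [np.float64(-0.0618), np.float64(-0.0201)], [np.float64(-0.0827), np.float64(-0.0116)], [np.float64(-0.0995), np.float64(0.0035)]]
```

Forces are small and the centre is confirmed at about (0.511, -0.200). I continue for 100°.

Call:
jog_arm --pt "-0.0215 -0.007 0 0 0.012" --pt "-0.044 -0.0062 0 0 0.012" --pt "-0.065 0.0023 0 0 0.012" --pt "-0.0817 0.0174 0 0 0.012" --pt "-0.0923 0.0373 0 0 0.012"

```text
clock: 16.4
ee_pos: [0.4487, -0.2199, 0.2398]
tool_rot: [-3.141, -0.003, -1.606]
wrist_force: [4.9, -1.3, 0.6]
gripper_width: 0.0193
```

```bash
python3 rd.py
```

```text
16.55 [ 0.4487 -0.2186  0.2398] -91.92 [-3.07 -0.5   7.37] [0.084 0.411 0.003] 0.019
```

Call:
jog_arm --pt "-0.0031 0.0224 0 0 0.012" --pt "0.0016 0.0444 0 0 0.012" --pt "0.0135 0.0636 0 0 0.012" --pt "0.0313 0.0775 0 0 0.012" --pt "0.0528 0.0845 0 0 0.012"

```text
clock: 17.18
ee_pos: [0.5024, -0.1343, 0.2395]
tool_rot: [3.141, -0.001, -1.604]
wrist_force: [-1.3, -6.9, 1.0]
gripper_width: 0.0194
```

Call:
jog_arm --pt "0.0226 -0.0008 0 0 0.012" --pt "0.0435 -0.0092 0 0 0.012" --pt "0.0603 -0.0243 0 0 0.012" --pt "0.0709 -0.0443 0 0 0.012" --pt "0.074 -0.0666 0 0 0.012"

```text
clock: 17.8
ee_pos: [0.5771, -0.201, 0.2394]
tool_rot: [-3.141, 0.001, -1.604]
wrist_force: [-0.6, 2.3, 5.5]
gripper_width: 0.0191
```

```bash
python3 rd.py
```

```text
17.95 [ 0.5768 -0.2026  0.2395] -92.01 [ 1.4  -1.35  6.57] [-0.176 -0.028  0.03 ] 0.0189
```

One turn done. I wind 200° more and check.

Call:
jog_arm --pt "-0.0047 -0.0221 0 0 0.012" --pt "-0.0167 -0.0412 0 0 0.012" --pt "-0.0344 -0.0551 0 0 0.012" --pt "-0.0559 -0.0621 0 0 0.012" --pt "-0.0785 -0.0613 0 0 0.012"

```text
clock: 18.58
ee_pos: [0.4978, -0.2638, 0.2398]
tool_rot: [-3.139, -0.002, -1.606]
wrist_force: [3.7, -0.1, 4.8]
gripper_width: 0.0185
```

Call:
jog_arm --pt "-0.0209 0.0085 0 0 0.012" --pt "-0.0377 0.0236 0 0 0.012" --pt "-0.0483 0.0435 0 0 0.012" --pt "-0.0514 0.0658 0 0 0.012" --pt "-0.0468 0.0879 0 0 0.012"

```text
clock: 19.2
ee_pos: [0.4504, -0.1746, 0.2397]
tool_rot: [3.142, -0.002, -1.606]
wrist_force: [5.5, -4.5, -0.7]
gripper_width: 0.0191
```

```bash
python3 rd.py;python3 -c "
import numpy as np
t=-562
for d in (12,12,6,6,6,6):
  print(t,[[float(round(.065*(np.cos(np.radians(t-d*k))-np.cos(np.radians(t))),4)),float(round(.065*(np.sin(np.radians(t-d*k))-np.sin(np.radians(t))),4))] for k in range(1,6)]);t-=5*d
"
```

```text
19.35 [ 0.451  -0.1736  0.2395] -91.85 [-2.87  2.15  9.12] [0.3   0.186 0.001] 0.0188
-562 [[0.0064, 0.012], [0.0151, 0.0224], [0.0258, 0.0308], [0.038, 0.0367], [0.0512, 0.04]]
-622 [[0.0136, 0.0005], [0.027, -0.0019], [0.0396, -0.007], [0.0508, -0.0146], [0.0603, -0.0243]]
-682 [[0.0039, -0.0056], [0.0072, -0.0115], [0.0099, -0.0178], [0.0118, -0.0243], [0.0131, -0.031]]
-712 [[0.0006, -0.0068], [0.0005, -0.0136], [-0.0004, -0.0203], [-0.0019, -0.027], [-0.0041, -0.0334]]
-742 [[-0.0029, -0.0062], [-0.0064, -0.012], [-0.0105, -0.0174], [-0.0151, -0.0224], [-0.0202, -0.0269]]
-772 [[-0.0056, -0.0039], [-0.0115, -0.0072], [-0.0178, -0.0099], [-0.0243, -0.0118], [-0.031, -0.0131]]
```

Now 60° in 12° rows, reading the force after it.

Call:
jog_arm --pt "0.0064 0.012 0 0 0.012" --pt "0.0151 0.0224 0 0 0.012" --pt "0.0258 0.0308 0 0 0.012" --pt "0.038 0.0367 0 0 0.012" --pt "0.0512 0.04 0 0 0.012"

```text
clock: 19.98
ee_pos: [0.5023, -0.1346, 0.2395]
tool_rot: [3.141, -0.001, -1.604]
wrist_force: [-1.1, -0.8, 6.3]
gripper_width: 0.019
```

```bash
python3 rd.py
```

```text
20.125 [ 0.5029 -0.1346  0.2395] -91.89 [0.64 1.41 8.23] [-0.05  -0.144  0.014] 0.019
```

Call:
jog_arm --pt "0.0136 0.0005 0 0 0.012" --pt "0.027 -0.0019 0 0 0.012" --pt "0.0396 -0.007 0 0 0.012" --pt "0.0508 -0.0146 0 0 0.012" --pt "0.0603 -0.0243 0 0 0.012"

```text
clock: 20.75
ee_pos: [0.5628, -0.1586, 0.2393]
tool_rot: [3.141, 0.001, -1.604]
wrist_force: [-2.2, 0.8, 7.5]
gripper_width: 0.0192
```

```bash
python3 rd.py
```

```text
20.9 [ 0.5632 -0.1595  0.2394] -91.94 [ 1.43 -0.93  7.06] [-0.202 -0.03   0.021] 0.0187
```

At 680° wound there is no sign of the stop yet. I go on to about 699°, below the earliest possible stop at 702°, and look at the stopper.

Call:
jog_arm --pt "0.0027 -0.0037 0 0 0.012" --pt "0.0051 -0.0075 0 0 0.012" --pt "0.0072 -0.0115 0 0 0.012" --pt "0.009 -0.0157 0 0 0.012" --pt "0.0102 -0.0189 0 0 0.012"

```text
clock: 21.52
ee_pos: [0.573, -0.1774, 0.2394]
tool_rot: [-3.141, 0.001, -1.604]
wrist_force: [0.8, 2.6, 7.4]
gripper_width: 0.0187
```

```bash
python3 rd.py
python3 - <<'E'
from ov import *
a=arm.get_image('scene')[:,:,::-1];cv2.imwrite('pics/s7.png',a);b=cv2.imread('pics/s0.png')
f=lambda i:cv2.convertScaleAbs(cv2.resize(i[170:240,150:215],None,fx=6,fy=6,interpolation=cv2.INTER_CUBIC),alpha=2)
o=np.hstack([f(b),f(a)])
# predicted stopper head (top/bottom circles) at home in green, +8 mm red; ink centre from its base ray
cv2.imwrite('pics/c7.png',o)
E
```

```text
21.675 [ 0.5731 -0.1776  0.2395] -91.92 [1.25 2.   6.97] [0.219 0.026 0.052] 0.0187
```

View pics/c7.png

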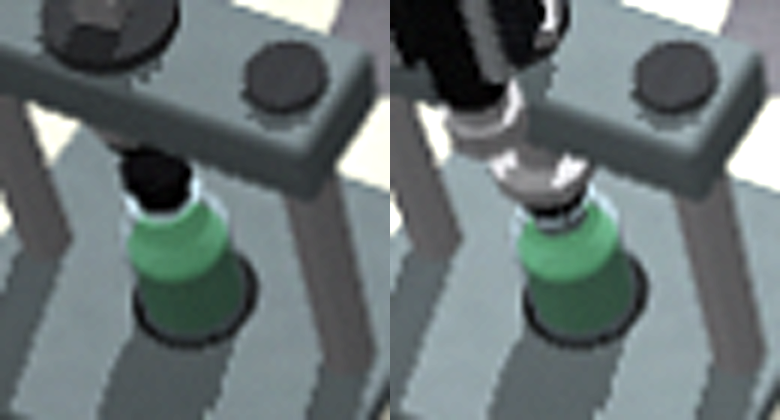

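The crop shows the ram disc now bearing on the stopper, with only a thin black band left between the disc (545,205) and the glass (545,225). I'll overlay the home geometry to see how close it is.

Run:
```python
from ov import *
a=cv2.imread('pics/s7.png');b=cv2.imread('pics/s0.png');x0,y0,w,h,k=160,180,40,60,9
def f(i):return cv2.convertScaleAbs(cv2.resize(i[y0:y0+h,x0:x0+w],None,fx=k,fy=k,interpolation=cv2.INTER_CUBIC),alpha=2)
c=np.array([.5118,-.1993]);out=[]
for im,dz in((f(b),.008),(f(a),0.)):
    draw(im,'scene',circ(c,.018,.014),x0,y0,w,h,k,(255,0,255))
    draw(im,'scene',circ(c,.011,.074+dz),x0,y0,w,h,k,(0,255,255))
    draw(im,'scene',circ(c,.011,.082+dz),x0,y0,w,h,k,(0,255,255))
    if dz==0: draw(im,'scene',circ(c,.016,.088),x0,y0,w,h,k,(0,0,255))
    out.append(im)
cv2.imwrite('pics/c8.png',np.hstack(out))
```

```text
(no output)
```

View pics/c8.png

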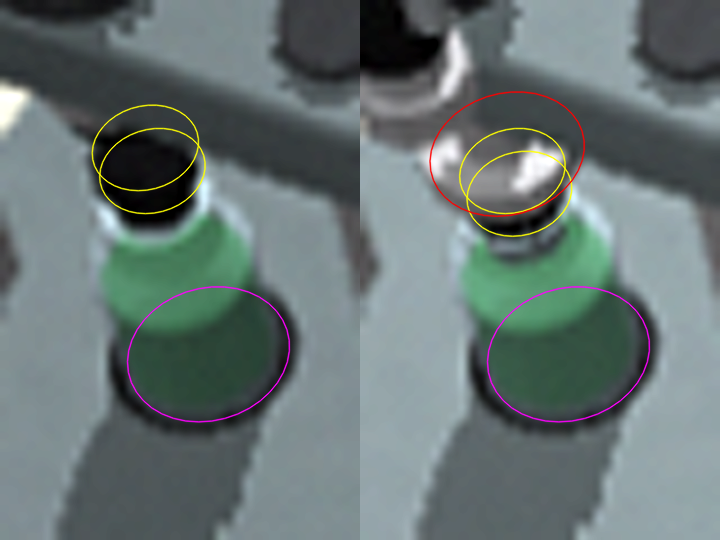

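The overlay can't resolve the last millimetre or two, so I'll feel for the stop. The arm is stiff at roughly 10 N/mm, so I advance only about 1.3° (1.5 mm) per call and watch Fy, which is about 2 N from friction.

Call:
jog_arm --pt "0.0005 -0.0014 0 0 0.012" --pt "0.0009 -0.0028 0 0 0.012" --pt "0.0009 -0.0028 0 0 0.012"

```text
clock: 22.1
ee_pos: [0.5739, -0.1802, 0.2395]
tool_rot: [-3.141, 0.001, -1.604]
wrist_force: [1.7, 2.1, 8.0]
gripper_width: 0.0192
```

```bash
python3 rd.py
```

```text
22.25 [ 0.5739 -0.1802  0.2395] -91.92 [0.22 1.81 8.18] [ 0.343  0.002 -0.03 ] 0.019
```

Call:
jog_arm --pt "0.0004 -0.0016 0 0 0.012" --pt "0.0004 -0.0016 0 0 0.012"

```text
clock: 22.5
ee_pos: [0.5744, -0.1818, 0.2395]
tool_rot: [-3.141, 0.001, -1.604]
wrist_force: [1.6, 1.7, 7.6]
gripper_width: 0.0189
```

Call:
jog_arm --pt "0.0004 -0.0016 0 0 0.012" --pt "0.0004 -0.0016 0 0 0.012"

```text
clock: 22.75
ee_pos: [0.5748, -0.1834, 0.2395]
tool_rot: [-3.141, 0.001, -1.604]
wrist_force: [1.2, 2.9, 7.4]
gripper_width: 0.0187
```

Call:
jog_arm --pt "0.0003 -0.0016 0 0 0.012" --pt "0.0003 -0.0016 0 0 0.012"

```text
clock: 23.0
ee_pos: [0.5752, -0.185, 0.2395]
tool_rot: [-3.14, 0.001, -1.604]
wrist_force: [1.4, 3.0, 7.5]
gripper_width: 0.0185
```

Call:
jog_arm --pt "0.0003 -0.0016 0 0 0.012" --pt "0.0003 -0.0016 0 0 0.012"

```text
clock: 23.25
ee_pos: [0.5755, -0.1866, 0.2395]
tool_rot: [-3.14, 0.001, -1.604]
wrist_force: [2.3, 2.3, 7.5]
gripper_width: 0.0191
```

Call:
jog_arm --pt "0.0003 -0.0017 0 0 0.012" --pt "0.0003 -0.0017 0 0 0.012"

```text
clock: 23.5
ee_pos: [0.5758, -0.1883, 0.2395]
tool_rot: [-3.14, 0.001, -1.604]
wrist_force: [1.9, 3.0, 7.6]
gripper_width: 0.019
```

Call:
jog_arm --pt "0.0002 -0.0017 0 0 0.012" --pt "0.0002 -0.0017 0 0 0.012"

```text
clock: 23.75
ee_pos: [0.5761, -0.19, 0.2396]
tool_rot: [-3.14, 0.001, -1.604]
wrist_force: [1.6, 2.3, 7.6]
gripper_width: 0.019
```

Call:
jog_arm --pt "0.0002 -0.0017 0 0 0.012" --pt "0.0002 -0.0017 0 0 0.012"

```text
clock: 24.0
ee_pos: [0.5763, -0.1917, 0.2395]
tool_rot: [-3.14, 0.001, -1.604]
wrist_force: [2.0, 2.1, 6.5]
gripper_width: 0.0187
```

Call:
jog_arm --pt "0.0002 -0.0017 0 0 0.012" --pt "0.0002 -0.0017 0 0 0.012"

```text
clock: 24.25
ee_pos: [0.5765, -0.1934, 0.2395]
tool_rot: [-3.14, 0.001, -1.604]
wrist_force: [1.2, 2.9, 7.3]
gripper_width: 0.0191
```

Call:
jog_arm --pt "0.0001 -0.0017 0 0 0.012" --pt "0.0001 -0.0017 0 0 0.012"

```text
clock: 24.5
ee_pos: [0.5766, -0.1951, 0.2396]
tool_rot: [-3.14, 0.001, -1.604]
wrist_force: [2.3, 3.5, 7.1]
gripper_width: 0.0185
```

Call:
jog_arm --pt "0.0001 -0.0017 0 0 0.012" --pt "0.0001 -0.0017 0 0 0.012"

```text
clock: 24.75
ee_pos: [0.5767, -0.1968, 0.2396]
tool_rot: [-3.14, 0.001, -1.604]
wrist_force: [2.2, 2.0, 7.1]
gripper_width: 0.0191
```

Call:
jog_arm --pt "0 -0.0017 0 0 0.012" --pt "0 -0.0017 0 0 0.012"

```text
clock: 25.0
ee_pos: [0.5767, -0.1985, 0.2396]
tool_rot: [-3.14, 0.001, -1.604]
wrist_force: [3.0, 1.6, 7.2]
gripper_width: 0.0189
```

Call:
jog_arm --pt "0 -0.0018 0 0 0.012" --pt "0 -0.0018 0 0 0.012"

```text
clock: 25.25
ee_pos: [0.5768, -0.2003, 0.2396]
tool_rot: [-3.14, 0.001, -1.604]
wrist_force: [2.3, 2.3, 7.3]
gripper_width: 0.0187
```

Call:
jog_arm --pt "-0.0001 -0.0018 0 0 0.012" --pt "-0.0001 -0.0018 0 0 0.012"

```text
clock: 25.5
ee_pos: [0.5767, -0.2022, 0.2396]
tool_rot: [-3.14, 0.001, -1.604]
wrist_force: [2.4, 1.5, 8.7]
gripper_width: 0.0191
```

Call:
jog_arm --pt "-0.0001 -0.0018 0 0 0.012" --pt "-0.0001 -0.0018 0 0 0.012"

```text
clock: 25.75
ee_pos: [0.5766, -0.204, 0.2396]
tool_rot: [-3.14, 0.001, -1.604]
wrist_force: [2.9, 1.8, 6.4]
gripper_width: 0.0187
```

Call:
jog_arm --pt "-0.0001 -0.0018 0 0 0.012" --pt "-0.0001 -0.0018 0 0 0.012"

```text
clock: 26.0
ee_pos: [0.5765, -0.2058, 0.2396]
tool_rot: [-3.14, 0.001, -1.604]
wrist_force: [2.9, 2.2, 7.9]
gripper_width: 0.0191
```

Call:
jog_arm --pt "-0.0002 -0.0019 0 0 0.012" --pt "-0.0002 -0.0019 0 0 0.012"

```text
clock: 26.25
ee_pos: [0.5763, -0.2072, 0.2396]
tool_rot: [-3.14, 0.002, -1.604]
wrist_force: [2.6, 3.5, 7.8]
gripper_width: 0.0191
```

It lagged slightly (1.4 of 1.9 mm, Fy 3.5 N), which may be the stop. I take a smaller step.

Call:
jog_arm --pt "-0.0001 -0.0005 0 0 0.012" --pt "-0.0001 -0.0005 0 0 0.012"

```text
clock: 26.5
ee_pos: [0.5763, -0.2074, 0.2396]
tool_rot: [-3.14, 0.002, -1.604]
wrist_force: [3.2, 4.2, 7.7]
gripper_width: 0.0189
```

```bash
python3 rd.py
```

```text
26.65 [ 0.5763 -0.2074  0.2396] -91.9 [2.72 4.4  7.24] [ 0.886 -0.381  0.046] 0.0192
```

Call:
jog_arm --pt "-0.0001 -0.0008 0 0 0.012" --pt "-0.0001 -0.0008 0 0 0.012"

```text
clock: 26.9
ee_pos: [0.5762, -0.208, 0.2396]
tool_rot: [-3.14, 0.002, -1.604]
wrist_force: [2.0, 5.6, 7.3]
gripper_width: 0.0191
```

```bash
python3 rd.py
```

```text
27.05 [ 0.5762 -0.208   0.2396] -91.89 [2.83 5.21 7.71] [ 1.034 -0.29  -0.083] 0.0189
```

Call:
jog_arm --pt "-0.0001 -0.001 0 0 0.012" --pt "-0.0001 -0.001 0 0 0.012"

```text
clock: 27.3
ee_pos: [0.5762, -0.2087, 0.2396]
tool_rot: [-3.14, 0.003, -1.604]
wrist_force: [2.5, 5.2, 8.7]
gripper_width: 0.019
```

```bash
python3 rd.py
```

```text
27.45 [ 0.5762 -0.2087  0.2396] -91.89 [2.27 6.25 8.21] [ 1.254 -0.347  0.02 ] 0.0188
```

The resistance has risen steadily to about 6 N at 725° wound, and the handle lags behind the command: it is against its stop. I ease back 2.5 mm, release, rise and retreat.

Call:
jog_arm --pt "0.0001 0.0025 0 0 0.019" --pt "0.0001 0.0025 0 0 0.03" --pt "0.0001 0.0025 0 0 0.045" --pt "0.0001 0.0025 0 0 0.06" --pt "0.0001 0.0025 0 0 0.06"

```text
clock: 28.08
ee_pos: [0.575, -0.2076, 0.2385]
tool_rot: [3.141, 0.0, -1.605]
wrist_force: [-0.6, 0.2, -0.9]
gripper_width: 0.06
```

Call:
jog_arm --pt "0 0 0.015 0 0.06" --pt "0 0 0.05 0 0.06" --pt "0 0 0.1 0 0.06" --pt "-0.01 0.05 0.12 0 0.06" --pt "-0.03 0.1 0.12 0 0.06"

```text
clock: 28.7
ee_pos: [0.5461, -0.1072, 0.3627]
tool_rot: [-3.136, -0.002, -1.606]
wrist_force: [0.3, 0.9, -0.8]
gripper_width: 0.0599
```

Call:
jog_arm --pt "0 0.06 0 0 0.06" --pt "0 0.12 0 0 0.06" --pt "0 0.18 0 0 0.06" --pt "0 0.24 0 0 0.06" --pt "0 0.3 0 0 0.06"

```text
clock: 29.32
ee_pos: [0.5451, 0.1944, 0.3606]
tool_rot: [-3.139, 0.0, -1.605]
wrist_force: [0.4, -0.1, 0.1]
gripper_width: 0.06
```

```bash
python3 rd.py
python3 - <<'E'
from ov import *
a=arm.get_image('scene')[:,:,::-1];b=arm.get_image('top')[:,:,::-1];cv2.imwrite('pics/s9.png',a);cv2.imwrite('pics/t9.png',b)
f=lambda i,x,y,w,h,k:cv2.convertScaleAbs(cv2.resize(i[y:y+h,x:x+w],None,fx=k,fy=k,interpolation=cv2.INTER_CUBIC),alpha=1.7)
l=f(a,118,120,110,110,5)[:550,:400];x0,y0=118,120
draw(l,'scene',crank(np.array([.511,-.1993]),-7,.162)[:4],x0,y0,0,0,5,(0,0,255))
r=np.vstack([f(b,260,110,160,110,2.4)[:264,:384],f(a,100,150,200,150,1.92)])
r=r[:550];r=cv2.copyMakeBorder(r,0,550-r.shape[0],0,0,0)
cv2.imwrite('pics/c9.png',np.hstack([l,r]))
# moved objects: difference of first/last top pictures near bottles
o=cv2.imread('pics/t0.png').astype(int)
for n,(x,y) in dict(dark0=(284,305),dark1=(285,257),dark2=(276,127),beaker=(284,187)).items():
    p=o[y-18:y+18,x-20:x+20].astype(np.uint8).astype(np.float32).mean(2);q=b[y-18:y+18,x-20:x+20].astype(np.float32).mean(2)
    print(n,cv2.phaseCorrelate(p,q))
E
```

```text
29.475 [0.5447 0.1954 0.3601] -91.66 [-0.18 -0.88  0.01] [-0.043  0.052 -0.038] 0.0596
dark0 ((0.012882201543792604, 0.01701469594209115), 0.9853037347396215)
dark1 ((0.011609615026618059, -0.008402934276446672), 0.8961157557037142)
dark2 ((0.0759208034893426, -0.014263384167804816), 0.7618441253900528)
beaker ((0.10538214725569972, 0.4689683483852498), 0.4646127170986599)
```

View pics/c9.png

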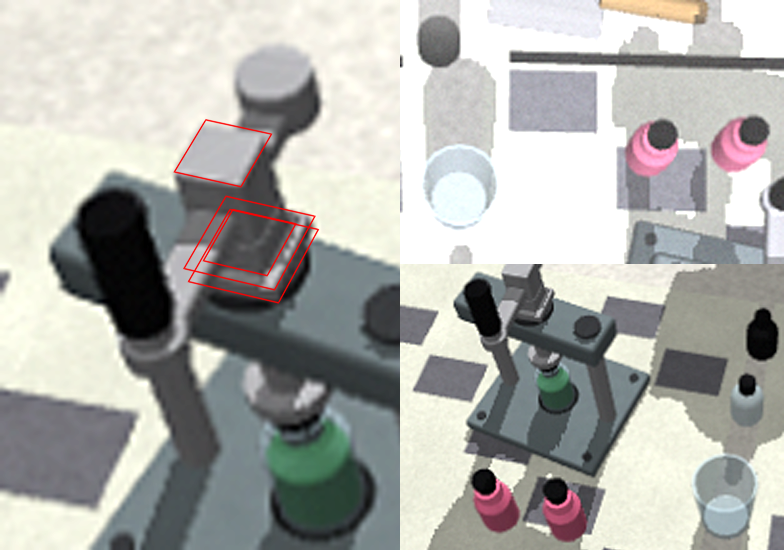

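The crank is seated on the collar, the ram is down on the stopper, and the bottles and beaker are standing where they were. I hand the job in.

```bash
python3 -c "
from station import arm
print(arm.job_done())"
```

```text
the job is handed in; nothing more can be done
None
```

I fitted the crank on the shaft and wound it clockwise about 725° (2.0 turns) until it came up against its stop. I then let go, retreated, and handed the job in at about 29.5 s of the 72 s.

- **Fit on the collar:** the crank bottomed out with the TCP at z = 0.2015 m; 0.2016 m was expected. The force stayed light: a side rub of about 3 N on the way down, eased by 1 mm, and about 8 N on touching down.
- **Stop:** over the last few steps the force along the winding direction rose from about 2 N to 6 N while the handle fell behind the command. That is below the 12 N limit and inside the expected 702 to 792°. I eased back before releasing.
- **Last pictures:** the crank sits level on the collar and the ram is down on the stopper. All three dark bottles match their starting pictures to within 0.1 pixel.
- **Beaker:** its picture matched less well (0.5 pixel shift, weak correlation). I put that down to changed shadows, since it stands in the same place in the view.
- **Stopper not measured directly:** the picture at about 699° was too coarse to confirm the last millimetre or two. I conclude it is home from the stop and the number of turns.
- **Camera heights:** heights found by triangulating the two cameras came out about 6 mm low, so I used the given heights and the feel of contact instead.

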